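# Straighten the price card and hold the spring clip open over its top edge

### The job

Straighten up the yellow price card on its stand: swivel it to face squarely across the counter to the customers (away from the robot) and tilt it upright. Then squeeze the red spring clip open, take it off the rim of the cracker crate, and finish while holding it, squeezed wide open and astride the middle of the card's top edge, its jaws a good centimetre down either side without touching the card, so that I can slip today's special card under it. Leave the card straight and everything else on the counter where it is; do not let go of the clip.

Things in the scene. Friction and masses are not known exactly. Their poses are not given: they have to be found in the camera images.
- clip_center (a point): Red spring clip, 76 mm tall, 30 wide, 40 g, clamped jaws down on the crate's robot-side rim. Point: centre of its steel spring barrel (10 mm thick), 5 mm above the rim. z up, y along the rim, x the way the handles squeeze. Flat handles rise 35-40 mm above the point, 48 mm across (x); squeezed to their stop 26 mm, parallel. Jaws end 37 mm below (34 wide open). Squeeze: 4 to 10 N a handle.
- clip_jaw_l (a joint): Opening angle of each jaw of the clip (both move alike), rad: 0 jaws shut, about 0.08 clamped on the rim, 0.36 wide open at the stop with the handles parallel and the jaw tips 24 mm apart (0.27: 18 mm apart).
- card_swivel (a joint): Swivel of the card about the vertical post of its stand, rad: 0 faces squarely to +x (customers), positive turns counter-clockwise seen from above. Stiff friction joint (0.08 N m): stays where it is put. Range -1.2 to 1.2.
- card_tilt (a joint): Tilt of the card about the level hinge at its foot, rad: 0 upright, positive leans back (top away from the customers, towards the robot when the swivel is 0). Stiff friction joint (0.12 N m): stays where it is put. Range -0.6 to 0.6.
- card_top (a point): Middle of the top edge of the yellow price card, a stiff plate 4 mm thick, 150 mm wide, 100 mm tall, on a stand with a round foot of 120 mm diameter. x is normal to the card (towards the customers at swivel 0), y along its width, z up the card. It moves with the card: 106 mm from card_hinge.
- card_hinge (a point): Centre of the card's tilt hinge, 100 mm above the counter, on the axis of the swivel post: fixed. The upright card's top edge is 106 mm straight above it.
- crate: Open brown crate of round crackers, fixed, 220 mm (x) by 280 mm (y) by 110 mm tall, walls 5 mm. Origin: centre of its underside. The clip sits on the wall at its -x side, up to 80 mm either side of the middle. The crackers stay below the rim and 25 mm behind that wall.
- tongs: Steel serving tongs lying loose, 235 mm long, 22 mm high. Bystander.
- tape_roll: Loose roll of brown tape, 72 mm diameter, 24 mm high. Bystander.
- marker: Loose marker pen, 140 mm long, 16 mm thick. Bystander.
- spice_jar: Loose jar of red spice, 64 mm diameter, 100 mm tall. Bystander.
- tea_cup: Loose blue cup, 72 mm diameter, 75 mm tall. Bystander.
- flask: Loose green flask, 70 mm diameter, 220 mm tall. Bystander.

How it is judged:
By the outcome, as a careful person would: the job done as asked, in the order asked, and still so for the second after the job is handed in, while the arm keeps its last pose, push and grip.
It also fails if it takes over 46 s, if anything falls off the work surface, if the arm or the gripper's body presses on something with over 40 N, if the wrist force passes 120 N, or if a joint passes its speed limit or range.

### The arm

A 6-joint arm with a two-finger parallel gripper is mounted at the origin on the work surface. World frame = base frame: x ahead of the robot, y to its left, z up, the work surface at z = 0. Lengths are in m, angles in rad, forces in N, time in s.
With the tool pointing down it reaches from about 0.25 to 0.85 m from the base axis. Payload 12.5 kg.
Tool frame: the origin (TCP) lies on the front face of the gripper's body, between the roots of the fingers; the fingertips stand 84 mm ahead of it and the grasp point (between the pads) lies 65 mm ahead of it (bot.tcp_to_grasp is the distance from the TCP to the grasp point, in m); z points along the fingers, y is the direction in which the jaws open and shut (so a half turn about z gives the same grasp; the last joint's range is limited). The gripper opens to 93 mm and grips with 3 to 60 N. Pads are 15 mm wide; open, the fingers measure 128 mm over their backs; the gripper's body (75 mm by 188 mm) begins 65 mm behind the grasp point.
Start: joints at [-1.434, 0.351, 1.652, -0, 1.139, -0.085], TCP at [0.121, -0.537, 0.303] pointing down, gripper open.
Joint ranges: [-2.75, 2.75], [-0.79, 2.1], [0.01, 2.65], [-1.57, 4.71], [0.07, 3.14], [-2.87, 2.87]. Speed limits (rad/s): [2.22, 2.22, 2.79, 3.14, 3.14, 3.14].

### API

Orientations are given as a unit quaternion [x, y, z, w].
In Python, from plant import bot, imaging gives the robot as it stands.
- The arm moves only by the shell command python3 -m crank 'ROWS'. ROWS is JSON, a list of rows, each a list of 5 numbers: the finger opening in mm, from 0 to 93, then the shift along the world's x, y, z in mm, then the turn about the world's z in rad. In form: [[gripper, dx, dy, dz, roll], ...]. A call has 1 to 5 rows; each row shifts and turns the pose as measured when the row begins; what a row does not reach is not made up. A row lasts 1/10 s, in which the tool goes at most 50 mm and 8.59 degrees, less where a joint would pass 70% of its speed; a pose out of reach is approached as far as the arm can. A call is refused whole if a number of a shift passes 50 or a number of a turn 0.15, either way. A call with a gripper value outside its range is refused whole. The fingers move at their own pace and stop on an object; the grip force is fixed at half the most. Time passes only in rows, so rows that do not move let the fingers close. It gives the time, the measured TCP pose, the force and the opening at its end, in the units of the state.
- bot.observe(): the state, without advancing time (a new reading comes with each control period).
- imaging.read_camera(name): name is "side" or "top"; returns a dict with "img" (400x640x3 uint8, red, green, blue), "z_map" (400x640 float32, m along the optical axis (not along the pixel's ray), 0 where there is no reading), "mtx" (3x3 intrinsics, pixels), "rvec" (rotation vector, rad) and "tvec" (3), from world to camera coordinates, as OpenCV has them. Camera axes: x right, y down, z forward; pixel columns grow to the right and rows downward; lengths in m; the calibration is good to about 2 mm. A picture is of the moment at which its call begins.
- bot.finish_job(): hands the job in, once; it reports no verdict.
Trained networks look in the newest picture that a camera, given by its name, has taken for a name from the list of things; names that differ only in an ending like _2 or _b are one class to them, and where a whole thing is asked for, a point or a joint stands for the part that bears it (a point fixed in the world has none). Each returns a list of dicts, best first, with "conf" (0 to 1); they miss things now and then, are a little off and sometimes report something else, mostly with a low value. They report only what shows in the picture. A call takes as long as a camera call.
- imaging.regions_of(target, camera): "mask" (400x640 bool, what is visible of it) and "bbox" ([centre column, centre row, width, height] in pixels, round what is visible of it).
- imaging.mark_of(target, camera): "at" ([column, row] in pixels: a listed point, or the origin of a listed thing).
The state is a dict: "time_s": time; "joints": joint angles; "joint_vel": joint speeds; "joint_efforts": joint torques, N m; "position": TCP position; "tool_rot": TCP orientation; "wrist_force": force on the tool from outside, world axes, zero at the start; "wrist_torque": the same for the moment, N m; "gripper_width": finger opening in m.
Only numpy, scipy, OpenCV 4.12 (cv2) and the standard library are available. Lean on these libraries where they do the work, as an engineer would, in place of code of your own. Each camera call takes 0.05 s, during which the arm holds its last target.

## Working session

There is one attempt and no reset: what is moved stays moved. The work goes in short steps, Python scripts to look and compute and a shell command to move; the robot and the scene stay as the last step left them, time stands still between calls to the robot, and variables do not carry over. Pictures are saved under pics/ and viewed, and the job is handed in when it is done.

```bash
ls; mkdir -p pics; cat > h.py <<'E'
import numpy as np, cv2
from plant import bot, imaging
def cam(n):
    c=imaging.read_camera(n); R=cv2.Rodrigues(np.array(c['rvec']))[0]; c['R']=R; c['t']=np.array(c['tvec']).reshape(3); return c
def p3(c,u,v,z=None):
    K=np.array(c['mtx'])
    if z is None: z=c['z_map'][int(round(v)),int(round(u))]
    pc=np.array([(u-K[0,2])/K[0,0]*z,(v-K[1,2])/K[1,1]*z,z]); return c['R'].T@(pc-c['t'])
def cloud(c,m):
    K=np.array(c['mtx']); v,u=np.nonzero(m&(c['z_map']>0)); z=c['z_map'][v,u]
    return (np.c_[(u-K[0,2])/K[0,0]*z,(v-K[1,2])/K[1,1]*z,z]-c['t'])@c['R']
def onz(c,u,v,Z):
    a=p3(c,u,v,1.0); o=-c['R'].T@c['t']; d=a-o; return o+d*(Z-o[2])/d[2]
def proj(c,P):
    q=cv2.projectPoints(np.array(P,float).reshape(-1,3),np.array(c['rvec']),np.array(c['tvec']),np.array(c['mtx']),None)[0]; return q.reshape(-1,2)
def save(c,n): cv2.imwrite('pics/'+n+'.png',c['img'][:,:,::-1])
E
python3 - <<'E'
from h import *
np.set_printoptions(precision=4,suppress=True)
print(bot.observe())
for n in ['top','side']:
    c=cam(n); save(c,n+'0')
    print(n,'campos',-c['R'].T@c['t'])
    for t in ['clip_center','card_top','card_hinge']:
        for r in imaging.mark_of(t,n)[:2]:
            u,v=r['at']; print(t,r['conf'],u,v,p3(c,u,v))
    for t in ['clip_center','card_top','crate','tongs','tape_roll','marker','spice_jar','tea_cup','flask']:
        for r in imaging.regions_of(t,n)[:1]:
            P=cloud(c,r['mask']); print(t,round(r['conf'],2),r['bbox'],P.min(0) if len(P) else '',P.max(0) if len(P) else '',np.median(P,axis=0))
E
```

```text
pics
{'time_s': 0.0, 'joints': array([-1.4336,  0.3512,  1.6524, -0.    ,  1.1391, -0.0846]), 'joint_vel': array([ 0.0009,  0.    ,  0.0005,  0.0011, -0.    ,  0.0009]), 'joint_efforts': array([ -0.0019, -49.732 , -28.5256,   0.0698,   0.0257,  -0.0001]), 'position': array([ 0.121 , -0.5363,  0.3022]), 'tool_rot': array([ 0.9939,  0.1107, -0.    , -0.0006]), 'wrist_force': array([0.2924, 0.5611, 0.2579]), 'wrist_torque': array([ 0.0153,  0.0019, -0.0144]), 'gripper_width': 0.09314204036077652}
top campos [ 0.4378 -0.0045  1.3524]
clip_center 0.74 387.8 173.3 [ 0.5543 -0.1739  0.1931]
clip_center 0.68 254.6 190.5 [0.5196 0.2181 0.1167]
card_top 0.82 385.1 173.9 [ 0.5701 -0.1907  0.0178]
card_hinge 0.61 389.1 163.2 [ 0.5933 -0.1909  0.1106]
clip_center 0.74 [255.8, 186.9, 9.8, 15.9] [0.504  0.1981 0.0089] [0.5606 0.2516 0.1537] [0.5296 0.2134 0.1231]
card_top 0.92 [388.6, 170.1, 49.0, 31.4] [ 0.5165 -0.2486 -0.0017] [ 0.6299 -0.1103  0.2012] [ 0.5709 -0.1808  0.1608]
crate 0.62 [261.7, 154.8, 100.2, 86.3] [ 0.5127  0.0492 -0.0011] [0.7631 0.3449 0.1519] [0.6378 0.2018 0.0669]
tongs 0.4
[... 1253 characters left out ...]
219 0.0708]
tongs 0.75 [367.7, 184.4, 69.2, 29.7] [ 0.2729 -0.2623 -0.0038] [ 0.4917 -0.1844  0.0228] [ 0.3526 -0.2137  0.0083]
tape_roll 0.61 [355.2, 286.6, 22.1, 23.2] [ 0.3264  0.1481 -0.0034] [0.3974 0.2179 0.0282] [0.3612 0.1893 0.0224]
marker 0.53 [363.9, 240.8, 46.1, 21.4] [ 0.295  -0.0219  0.0005] [0.4218 0.0395 0.0199] [0.3556 0.0124 0.0138]
spice_jar 0.86 [372.2, 136.9, 21.1, 33.2] [ 0.3568 -0.6444 -0.0011] [ 0.4257 -0.4171  0.1045] [ 0.388  -0.4313  0.0653]
tea_cup 0.97 [320.0, 389.4, 38.0, 21.3] [ 0.3627  0.4181 -0.0015] [0.4406 0.4987 0.0789] [0.4022 0.4613 0.0464]
flask 0.84 [330.3, 119.3, 16.4, 63.4] [ 0.5069 -0.7339 -0.0024] [ 0.6165 -0.2288  0.2237] [ 0.5373 -0.42    0.117 ]
```

```bash
python3 - <<'E'
from h import *
np.set_printoptions(precision=4,suppress=True)
for n in ['top','side']:
    c=cam(n)
    a=c['img'][100:300,150:500] if n=='top' else c['img'][80:330,180:450]
    cv2.imwrite(f'pics/{n}crop.png',cv2.resize(a[:,:,::-1],None,fx=2.2,fy=2.2,interpolation=cv2.INTER_CUBIC))
    img=cv2.cvtColor(c['img'],cv2.COLOR_RGB2HSV)
    r=max(imaging.regions_of('card_top',n),key=lambda r:r['conf'])
    m=cv2.erode(r['mask'].astype(np.uint8),np.ones((2,2)))>0
    y=(img[...,0]>15)&(img[...,0]<38)&(img[...,1]>110)
    P=cloud(c,m&y)
    P=P[(P[:,2]>0.11)]
    for k in range(8):
        ce=P.mean(0);U,S,V=np.linalg.svd(P-ce);nrm=V[2];d=abs((P-ce)@nrm);P=P[d<max(0.006,2.0*d.std())]if k<7 else P
    nrm*=np.sign(nrm[0]); print(n,len(P),'c',ce,'n',nrm,'rms',S/np.sqrt(len(P)),'swivel',np.arctan2(nrm[1],nrm[0]),'tilt',np.arcsin(nrm[2]),P.min(0),P.max(0))
E
```

```text
top 408 c [ 0.567  -0.1804  0.1623] n [ 0.7583 -0.4978  0.4208] rms [0.0429 0.0285 0.0008] swivel -0.580921165454376 tilt 0.4343635372133559 [ 0.5137 -0.2508  0.1128] [ 0.6186 -0.1129  0.2028]
side 310 c [ 0.5672 -0.1766  0.1563] n [ 0.7593 -0.502   0.414 ] rms [0.0388 0.0232 0.0006] swivel -0.5841419651285493 tilt 0.42689131401263114 [ 0.516  -0.2386  0.1105] [ 0.612  -0.1129  0.1931]
```

View pics/topcrop.png

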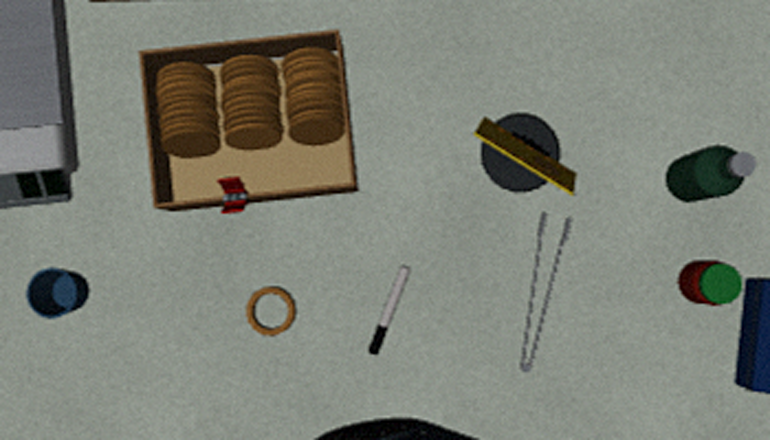

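View pics/sidecrop.png

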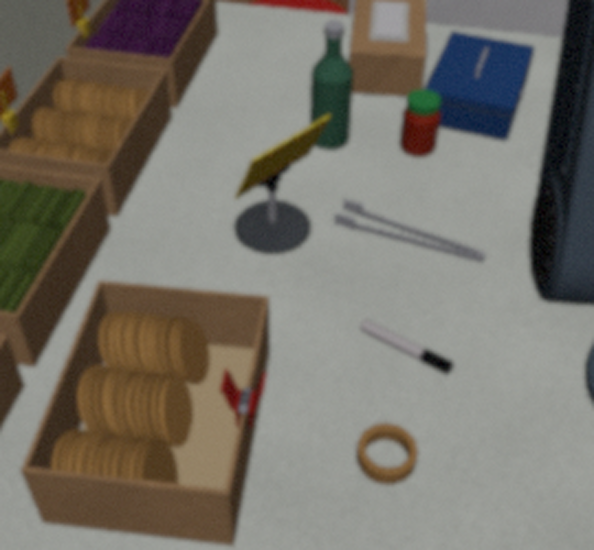

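View pics/side0.png

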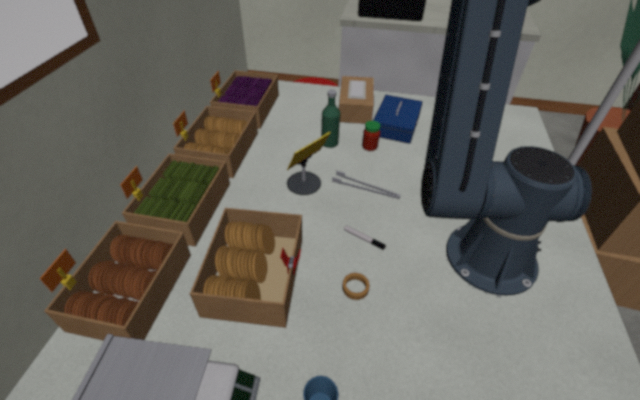

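The views show the card swivelled about -0.58 and leaning back about 0.43. The clip is on the crate's near rim at roughly (0.527, 0.217), with the crate yawed about 0.1. Next I'll refine the hinge position and the clip pose.

```bash
python3 - <<'E'
from h import *
np.set_printoptions(precision=4,suppress=True)
for n in ['top','side']:
    c=cam(n)
    for r in imaging.mark_of('card_hinge',n)[:1]: print('hinge ray z=.1',onz(c,*r['at'],0.1))
    for r in imaging.mark_of('card_top',n)[:2]: print('top ray z=.196',r['conf'],onz(c,*r['at'],0.196))
    for r in imaging.mark_of('clip_center',n)[:2]: print('clip ray z=.115',r['conf'],onz(c,*r['at'],0.115))
    hsv=cv2.cvtColor(c['img'],cv2.COLOR_RGB2HSV)
    full=np.ones((400,640),bool); 
    P=cloud(c,c['z_map']>0); v,u=np.nonzero(c['z_map']>0)
    H=hsv[v,u].astype(int)
    # card corners
    s=(P[:,0]>.48)&(P[:,0]<.68)&(P[:,1]>-.28)&(P[:,1]<-.08)
    f=s&(P[:,2]>0.003)&(P[:,2]<0.03)&(H[:,2]<100)
    Q=P[f]; print('foot',f.sum(),Q.min(0),Q.max(0),np.median(Q[:,2]))
    (cx,cy),rr=cv2.minEnclosingCircle(Q[:,:2].astype(np.float32)); print('circle',cx,cy,rr)
    y=s&(H[:,0]>15)&(H[:,0]<38)&(H[:,1]>110)&(P[:,2]>.1)
    Q=P[y]; nr=np.array([.7585,-.5,.418]);nr/=np.linalg.norm(nr); w=np.array([.5,.7585,0]);w/=np.linalg.norm(w); up=np.cross(nr,w)
    Q=Q[abs((Q-np.median(Q,0))@nr)<.006]
    a=Q@w;b=Q@up;print('w range',np.percentile(a,[1,99]),'up range',np.percentile(b,[1,99]),np.ptp(a))
    mid=(np.percentile(a,1)+np.percentile(a,99))/2; top=np.percentile(b,99); nn=np.median(Q@nr)
    T=mid*w+top*up+nn*nr; print('card_top',T,'-> hinge',T-0.106*up)
    # clip red
    s=(P[:,0]>.47)&(P[:,0]<.59)&(P[:,1]>.15)&(P[:,1]<.30)&(P[:,2]>.09)
    r=s&((H[:,0]<8)|(H[:,0]>172))&(H[:,1]>130)
    Q=P[r]; print('red',len(Q),Q.min(0),Q.max(0),Q.mean(0))
    # crate near rim
    s=(P[:,0]>.45)&(P[:,0]<.60)&(P[:,1]>0.0)&(P[:,1]<.38)&(P[:,2]>.100)&(P[:,2]<.116)&~r
    Q=P[s]; 
    ys=np.arange(.05,.36,.02); L=[]
    for yy in ys:
        q=Q[abs(Q[:,1]-yy)<.01]
        if len(q): L.append((yy,q[:,0].min(),np.median(q[:,0]),len(q)))
    print(np.array(L))
E
```

```text
hinge ray z=.1 [ 0.5933 -0.1965  0.1   ]
top ray z=.196 0.81 [ 0.5601 -0.1573  0.196 ]
clip ray z=.115 0.52 [0.5206 0.2181 0.115 ]
foot 645 [ 0.4808 -0.2773  0.0031] [ 0.6476 -0.1389  0.026 ] 0.013603143292461504
circle 0.5602518916130066 -0.21279926598072052 0.0914463922381401
w range [0.0882 0.232 ] up range [-0.1488 -0.0507] 0.1474873035587244
card_top [ 0.5519 -0.172   0.1998] -> hinge [ 0.5888 -0.1964  0.1035]
red 114 [0.5012 0.1985 0.1078] [0.5479 0.2285 0.1553] [0.5265 0.2132 0.1324]
[[ 0.05    0.5355  0.5633 43.    ]
 [ 0.07    0.5334  0.5363 12.    ]
 [ 0.09    0.5333  0.5338 12.    ]
 [ 0.11    0.531   0.5327 12.    ]
 [ 0.13    0.5287  0.5316 12.    ]
 [ 0.15    0.5267  0.5292 12.    ]
 [ 0.17    0.5264  0.528  14.    ]
 [ 0.19    0.5238  0.5265 12.    ]
 [ 0.21    0.5212  0.5275  2.    ]
 [ 0.23    0.5184  0.5234  8.    ]
 [ 0.25    0.5191  0.522  13.    ]
 [ 0.27    0.517   0.5194 13.    ]
 [ 0.29    0.5148  0.5174 13.    ]
 [ 0.31    0.5145  0.5149 13.    ]
 [ 0.33    0.5149  0.5549 69.    ]]
hinge ray z=.1 [ 0.5889 -0.1957  0.1   ]
top ray z=.196 0.66 [ 0.5591 -0.1676 
[... 308 characters left out ...]
623273
card_top [ 0.5504 -0.1682  0.1971] -> hinge [ 0.5874 -0.1926  0.1008]
red 136 [0.5047 0.2004 0.0929] [0.5469 0.2318 0.152 ] [0.5286 0.2187 0.1283]
[[  0.05     0.5352   0.5655  86.    ]
 [  0.07     0.534    0.537   15.    ]
 [  0.09     0.532    0.5341  15.    ]
 [  0.11     0.5302   0.5324  13.    ]
 [  0.13     0.5284   0.5311  15.    ]
 [  0.15     0.5268   0.5289  16.    ]
 [  0.17     0.525    0.5274  15.    ]
 [  0.19     0.524    0.5257  11.    ]
 [  0.23     0.5195   0.5239  21.    ]
 [  0.25     0.5186   0.5206  18.    ]
 [  0.27     0.5164   0.5193  22.    ]
 [  0.29     0.5153   0.5177  19.    ]
 [  0.31     0.5134   0.5158  25.    ]
 [  0.33     0.5124   0.5549 170.    ]]
```

```bash
python3 -m crank '[[93,36,28,15,0.07],[93,36,28,15,0.07],[93,36,28,10,0.07],[93,36,28,0,0.07],[93,36,28,0,0.07]]'
```

```text
time_s: 2.4
position: [0.3027, -0.3939, 0.344]
tool_rot: [0.959, 0.284, -0.0, 0.001]
wrist_force: [-0.4, -1.7, -0.1]
gripper_width: 0.0929
```

```bash
python3 -m crank '[[93,36,28,0,0.07],[93,36,28,0,0.07],[93,36,28,0,0.07],[93,36,28,0,0.07],[93,0,0,0,0]]'
```

```text
time_s: 2.9
position: [0.4547, -0.2731, 0.3451]
tool_rot: [0.906, 0.423, 0.001, 0.002]
wrist_force: [-1.2, -0.8, -0.4]
gripper_width: 0.0931
```

```bash
python3 -m crank '[[93,36,27,0,0.06],[93,36,27,0,0.055],[93,36,27,0,0],[93,12,7,0,0],[93,0,0,0,0]]'
```

```text
time_s: 3.4
position: [0.578, -0.1824, 0.3448]
tool_rot: [0.879, 0.476, 0.001, 0.002]
wrist_force: [-0.7, -0.4, -0.2]
gripper_width: 0.0927
```

```bash
python3 - <<'E'
from h import *
np.set_printoptions(precision=4,suppress=True)
o=bot.observe();print(o['position'],2*np.arctan2(o['tool_rot'][1],o['tool_rot'][0])-np.pi/2)
c=cam('side');cv2.imwrite('pics/s1.png',cv2.resize(c['img'][40:240,200:450,::-1],None,fx=3,fy=3,interpolation=cv2.INTER_CUBIC))
E
```

```text
[ 0.578  -0.1824  0.3448] -0.5787806529291442
```

View pics/s1.png

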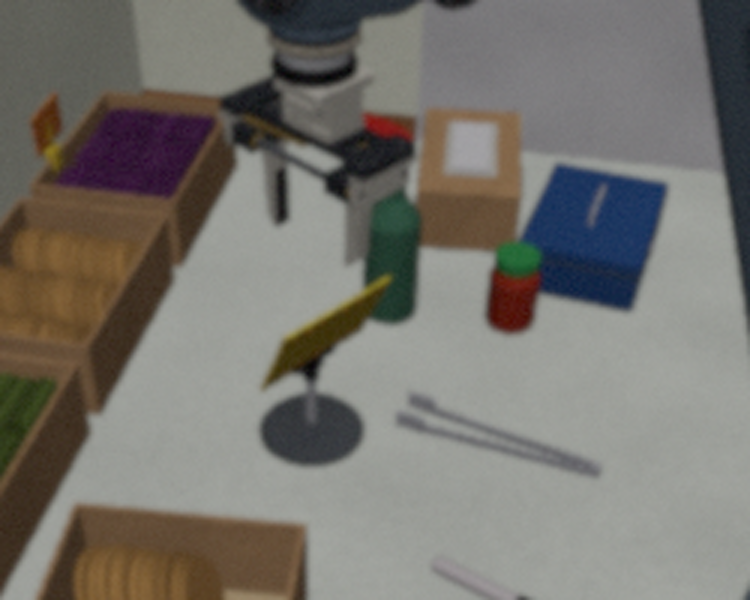

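The open fingers straddle the card along its normal, so I'm descending.

```bash
python3 -m crank '[[93,-2,-3,-40,0],[93,0,0,-40,0],[93,0,0,-25,0],[93,0,0,0,0],[50,0,0,0,0]]'
```

```text
time_s: 3.95
position: [0.5698, -0.1924, 0.2396]
tool_rot: [0.881, 0.472, 0.001, 0.003]
wrist_force: [-0.3, 0.1, 1.1]
gripper_width: 0.0887
```

```bash
python3 - <<'E'
from h import *
c=cam('side');cv2.imwrite('pics/s2.png',cv2.resize(c['img'][40:240,200:450,::-1],None,fx=3,fy=3,interpolation=cv2.INTER_CUBIC))
E
```

```text
(no output)
```

View pics/s2.png

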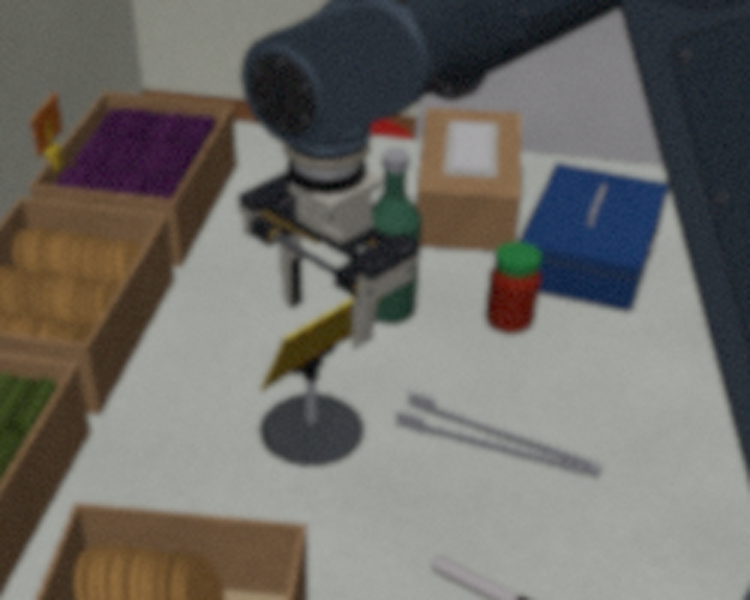

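```bash
python3 -m crank '[[60,4,6,0,0],[40,0,0,0,0],[40,0,0,0,0],[40,0,0,0,0]]'
```

```text
time_s: 4.4
position: [0.5749, -0.1867, 0.2444]
tool_rot: [0.881, 0.472, 0.003, 0.006]
wrist_force: [-2.0, 2.0, 1.9]
gripper_width: 0.0536
```

```bash
python3 -m crank '[[30,4,-2,-4,0],[30,4,-2,0,0],[30,4,-2,0,0],[30,0,0,0,0]]'
```

```text
time_s: 4.8
position: [0.5879, -0.1931, 0.2404]
tool_rot: [0.881, 0.472, 0.003, 0.006]
wrist_force: [-1.0, 0.0, 0.4]
gripper_width: 0.0304
```

Now over the hinge axis. Closing fully to square the card against the pads.

```bash
python3 -m crank '[[10,0,0,0,0],[6,0,0,0,0],[4,0,0,0,0],[2,0,0,0,0],[0,0,0,0,0]]'
```

```text
time_s: 5.3
position: [0.5882, -0.1933, 0.2402]
tool_rot: [0.881, 0.472, 0.003, 0.006]
wrist_force: [0.4, -0.1, -1.4]
gripper_width: 0.0038
```

```bash
python3 -m crank '[[0,0,0,0,0.12],[0,0,0,0,0.12],[0,0,0,0,0.12],[0,0,0,0,0.12],[0,0,0,0,0]]'
```

```text
time_s: 5.8
position: [0.5876, -0.1939, 0.2401]
tool_rot: [0.738, 0.675, 0.004, 0.005]
wrist_force: [-0.2, 0.8, 0.4]
gripper_width: 0.004
```

```bash
cat >> h.py <<'E'
from scipy.spatial.transform import Rotation as Rn
def tool():
    o=bot.observe(); M=Rn.from_quat(o['tool_rot']).as_matrix(); y=M[:,1]; y=y*np.sign(y[0]); 
    print('t',round(o['time_s'],2),'pos',o['position'],'yaw(y)',np.arctan2(y[1],y[0]),'yz',y[2],'zaxis',M[:,2],'F',o['wrist_force'],'T',o['wrist_torque'],'w',o['gripper_width'])
def card(n,box=(.48,.68,-.29,-.09)):
    c=cam(n); hsv=cv2.cvtColor(c['img'],cv2.COLOR_RGB2HSV)
    P=cloud(c,c['z_map']>0); v,u=np.nonzero(c['z_map']>0); H=hsv[v,u].astype(int)
    y=(P[:,0]>box[0])&(P[:,0]<box[1])&(P[:,1]>box[2])&(P[:,1]<box[3])&(H[:,0]>15)&(H[:,0]<38)&(H[:,1]>110)&(P[:,2]>.1)
    Q=P[y]; A=Q
    for k in range(8):
        ce=A.mean(0);U,S,V=np.linalg.svd(A-ce,full_matrices=False);nr=V[2];d=abs((Q-ce)@nr); A=Q[d<.005]
        if len(A)<10:break
    nr=nr*np.sign(nr[0]); print(n,'card n',len(A),'swivel',np.arctan2(nr[1],nr[0]),'tilt',np.arcsin(nr[2]),'rms',S/np.sqrt(len(A)),'c',ce,'min',A.min(0),'max',A.max(0)); return c
np.set_printoptions(precision=4,suppress=True)
E
python3 -c "
from h import *
tool();card('side')"
```

```text
t 5.8 pos [ 0.5876 -0.1939  0.2401] yaw(y) -0.09005135394272935 yz 0.012873721029224308 zaxis [ 0.0127 -0.0028 -0.9999] F [-0.1685  0.8271  0.3801] T [ 0.102  -0.234   0.0439] w 0.004001463329349009
side card n 215 swivel -0.08793851141442721 tilt 0.006811490704558691 rms [0.0367 0.0238 0.0011] c [ 0.5887 -0.1578  0.166 ] min [ 0.5819 -0.2296  0.1102] max [ 0.5937 -0.1187  0.2749]
```

```bash
python3 -m crank '[[0,0,0,0,0.09],[0,0,0,0,0],[0,0,0,0,0]]'; python3 -c "
from h import *
tool();card('side');card('top')"
```

```text
time_s: 6.15
position: [0.5875, -0.194, 0.2402]
tool_rot: [0.712, 0.702, 0.004, 0.005]
wrist_force: [-0.9, -0.2, -1.3]
gripper_width: 0.004
t 6.15 pos [ 0.5875 -0.194   0.2402] yaw(y) -0.013502879821291173 yz 0.012867345040012093 zaxis [ 0.0128 -0.0021 -0.9999] F [-0.9245 -0.1789 -1.28  ] T [-0.085  -0.0852  0.0668] w 0.004008718287756087
side card n 170 swivel -0.006203140169426684 tilt -0.004478970242117913 rms [0.0394 0.0228 0.0011] c [ 0.5859 -0.1547  0.1686] min [ 0.5817 -0.2111  0.1118] max [ 0.5903 -0.1188  0.2754]
top card n 40 swivel -0.01037846986424127 tilt -0.002969266643640156 rms [0.0304 0.0067 0.001 ] c [ 0.5867 -0.1322  0.1743] min [ 0.5853 -0.1459  0.1267] max [ 0.5889 -0.1205  0.2092]
```

```bash
python3 -m crank '[[0,0,0,0,0.013],[0,0,0,0,0],[20,0,0,0,0],[60,0,0,0,0],[60,0,0,0,0]]'; python3 -m crank '[[60,0,0,30,0],[60,0,0,40,0],[60,0,0,40,0],[90,0,20,0,0],[90,0,0,0,0]]'; python3 -c "
from h import *
tool();save(card('side'),'s3');save(card('top'),'t3')"
```

```text
time_s: 6.75
position: [0.5876, -0.1939, 0.2402]
tool_rot: [0.708, 0.706, 0.004, 0.005]
wrist_force: [0.4, -0.0, -0.4]
gripper_width: 0.0236
time_s: 7.25
position: [0.5867, -0.1731, 0.3535]
tool_rot: [0.708, 0.706, 0.004, 0.004]
wrist_force: [0.0, -0.6, -0.4]
gripper_width: 0.0632
t 7.25 pos [ 0.5867 -0.1731  0.3535] yaw(y) -0.0035811834555976372 yz 0.011257003519081247 zaxis [ 0.0113 -0.0003 -0.9999] F [ 0.0407 -0.5882 -0.4475] T [ 0.0317 -0.0555  0.0445] w 0.06319750347482657
side card n 242 swivel -0.006018292147614722 tilt 0.005490357661235657 rms [0.0369 0.0337 0.0007] c [ 0.5855 -0.1759  0.1674] min [ 0.5839 -0.2429  0.1104] max [ 0.5878 -0.1173  0.3887]
top card n 17 swivel -0.6103959765695159 tilt 0.028947345048303708 rms [0.0884 0.0121 0.0017] c [ 0.5786 -0.1337  0.2092] min [ 0.5314 -0.1902  0.133 ] max [ 0.589  -0.1205  0.393 ]
```

```bash
python3 - <<'E'
import cv2
a=cv2.imread('pics/s3.png')[60:220,220:420];b=cv2.imread('pics/t3.png')[90:250,290:490]
cv2.imwrite('pics/c3.png',cv2.resize(cv2.hconcat([a,b]),None,fx=2,fy=2,interpolation=cv2.INTER_CUBIC))
E
```

```text
(no output)
```

View pics/c3.png

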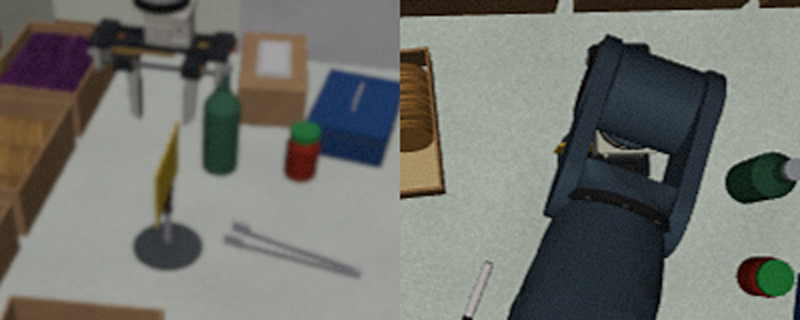

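Card is straight within about 0.01 rad (side view: upright, edge-on). Moving to the clip.

```bash
python3 -m crank '[[93,-6,46,0,0.02],[93,-6,46,0,0.02],[93,-6,46,0,0.02],[93,-6,46,0,0.02],[93,-6,46,0,0]]'; python3 -m crank '[[93,-7,46,0,0],[93,-7,46,0,0],[93,-7,46,0,0],[93,0,0,0,0]]';  python3 - <<'E'
from h import *
tool();card('side');save(card('top'),'t4')
E
```

```text
time_s: 7.85
position: [0.5552, 0.0547, 0.3485]
tool_rot: [0.682, 0.731, 0.001, 0.002]
wrist_force: [1.4, 0.4, -0.2]
gripper_width: 0.0933
time_s: 8.25
position: [0.5321, 0.2001, 0.3452]
tool_rot: [0.681, 0.732, -0.0, 0.001]
wrist_force: [0.8, -0.3, -0.6]
gripper_width: 0.0929
t 8.25 pos [0.5321 0.2001 0.3452] yaw(y) 0.07141206160566718 yz 0.0005412653269675207 zaxis [ 0.0007 -0.0019 -1.    ] F [ 0.7837 -0.3202 -0.5709] T [-0.0905 -0.0707 -0.039 ] w 0.09290785442801455
side card n 6 swivel 0.021149380880774234 tilt -0.020687793224011358 rms [0.0127 0.002  0.0002] c [ 0.5855 -0.228   0.1503] min [ 0.5852 -0.2419  0.1396] max [ 0.5859 -0.2118  0.1624]
top card n 259 swivel -0.0027628662878779494 tilt -0.0038443427269559934 rms [0.0435 0.0319 0.0009] c [ 0.586  -0.1955  0.1707] min [ 0.5837 -0.2696  0.1037] max [ 0.5889 -0.12    0.2112]
```

```bash
python3 -m crank '[[93,-6,14,0,0.014],[93,0,0,-40,0],[93,0,0,-45,0],[93,0,0,0,0]]'; python3 - <<'E'
from h import *
tool()
c=cam('side');cv2.imwrite('pics/s5.png',cv2.resize(c['img'][160:340,180:420,::-1],None,fx=3,fy=3,interpolation=cv2.INTER_CUBIC))
print(imaging.mark_of('clip_center','side')[:2])
hsv=cv2.cvtColor(c['img'],cv2.COLOR_RGB2HSV)
P=cloud(c,c['z_map']>0); v,u=np.nonzero(c['z_map']>0); H=hsv[v,u].astype(int)
r=(P[:,0]>.47)&(P[:,0]<.59)&(P[:,1]>.15)&(P[:,1]<.30)&(P[:,2]>.08)&((H[:,0]<8)|(H[:,0]>172))&(H[:,1]>130)
Q=P[r];print(len(Q),Q.min(0),Q.max(0),np.median(Q,0))
for zz in [.10,.11,.12,.13,.14,.15]:
    q=Q[abs(Q[:,2]-zz)<.005]
    if len(q):print(zz,q.min(0)[:2],q.max(0)[:2],len(q))
E
```

```text
time_s: 8.75
position: [0.5276, 0.2082, 0.2585]
tool_rot: [0.678, 0.735, -0.0, 0.002]
wrist_force: [-0.7, -0.4, 0.5]
gripper_width: 0.0931
t 8.75 pos [0.5276 0.2082 0.2585] yaw(y) 0.07960890600869602 yz 0.002363213312881085 zaxis [ 0.0026 -0.0028 -1.    ] F [-0.6858 -0.4089  0.5269] T [-0.0715 -0.0745  0.0346] w 0.09308043513995634
[{'at': [289.6, 264.0], 'conf': 0.49}, {'at': [362.8, 238.2], 'conf': 0.45}]
143 [0.5045 0.1743 0.0823] [0.5478 0.2425 0.3574] [0.534  0.2199 0.1258]
0.1 [0.5139 0.2244] [0.5302 0.229 ] 4
0.11 [0.5142 0.2217] [0.5314 0.2282] 9
0.12 [0.5109 0.2016] [0.5381 0.2294] 49
0.13 [0.5082 0.1992] [0.5418 0.2314] 26
0.14 [0.5059 0.1995] [0.5427 0.2312] 22
0.15 [0.5045 0.2013] [0.5478 0.2307] 23
```

View pics/s5.png

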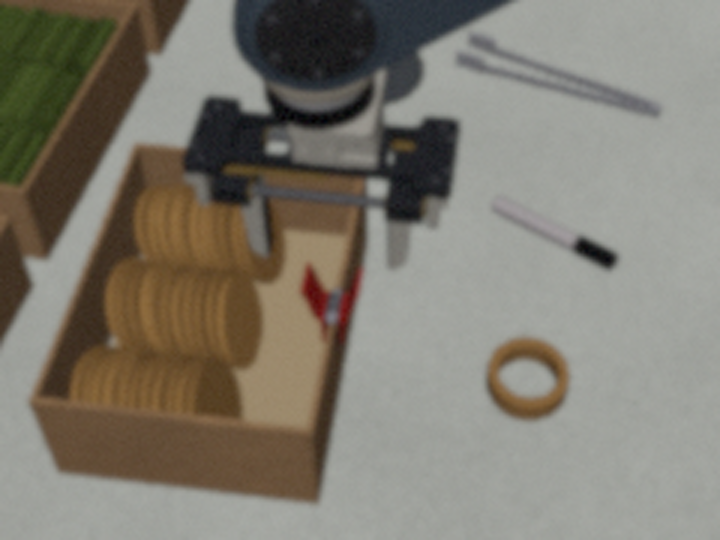

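The red clip shows at about (330,300) in the crop, between the fingers, with its handles at x 0.5045–0.548 and y 0.2155. I'll shift about +7 mm in y and descend.

```bash
python3 -m crank '[[93,-1,8,0,0.004],[93,0,0,-25,0],[93,0,0,-26,0],[93,0,0,0,0]]'; python3 -c "
from h import *
tool()"
```

```text
time_s: 9.25
position: [0.5321, 0.2189, 0.221]
tool_rot: [0.677, 0.736, 0.009, 0.007]
wrist_force: [-0.8, -0.7, 0.5]
gripper_width: 0.0931
t 9.25 pos [0.5321 0.2189 0.221 ] yaw(y) 0.08294017389419256 yz 0.023625489667652357 zaxis [ 0.0234  0.0041 -0.9997] F [-0.8088 -0.6504  0.4654] T [-0.0147 -0.0891 -0.0344] w 0.09305339610964387
```

```bash
python3 -c "
from h import *
o=bot.observe();print(o['joints'],o['joint_vel'],o['joint_efforts'])"; python3 -m crank '[[93,0,0,0,0],[93,0,0,0,0]]'; python3 -c "
from h import *
tool();print(bot.observe()['joints'])"
```

```text
[ 0.3105  0.4835  1.6723 -0.004   0.9623  0.2298] [ 0.0065 -0.0601 -0.0635  0.0009  0.052   0.0036] [ -0.1122 -53.4198 -25.6205   0.0586  -0.8831   0.0058]
time_s: 9.45
position: [0.5334, 0.2198, 0.2249]
tool_rot: [0.677, 0.736, 0.011, 0.008]
wrist_force: [-0.3, -0.2, 0.8]
gripper_width: 0.0931
t 9.45 pos [0.5334 0.2198 0.2249] yaw(y) 0.0831746468157303 yz 0.027924432824274804 zaxis [ 0.0276  0.0055 -0.9996] F [-0.2749 -0.2322  0.7997] T [-0.066  -0.0583 -0.0006] w 0.0931364221083121
[ 0.3112  0.4795  1.6678 -0.0039  0.9664  0.2302]
```

```bash
python3 - <<'E'
from h import *
a=cam('side')['img'];b=cam('top')['img'];tool();print(bot.observe()['joints'],bot.observe()['joint_efforts'])
cv2.imwrite('pics/b6.png',np.hstack([a[100:400,150:550],b[60:360,100:500]])[:,:,::-1])
E
```

```text
t 9.55 pos [0.5335 0.2197 0.2249] yaw(y) 0.08311546537372724 yz 0.028459016671040345 zaxis [ 0.0281  0.0057 -0.9996] F [ 0.6373 -0.3607 -1.1397] T [-0.0566 -0.1139 -0.0136] w 0.09287549117449857
[ 0.3111  0.4795  1.668  -0.0039  0.9657  0.2301] [  0.0648 -54.2332 -25.9441   0.0621  -0.0339   0.0074]
```

View pics/b6.png

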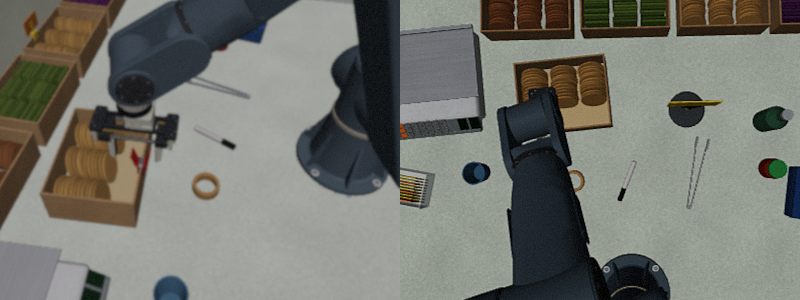

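No obstruction is visible. The tilt (0.028) looks like a braking transient from the fast descent, so I'll back up and come down more gently.

```bash
python3 -m crank '[[93,0,0,30,0],[93,0,0,0,0]]'; python3 -c "
from h import *
tool()"
```

```text
time_s: 9.75
position: [0.5338, 0.2199, 0.2573]
tool_rot: [0.677, 0.736, 0.012, 0.009]
wrist_force: [0.1, -0.2, 0.3]
gripper_width: 0.093
t 9.75 pos [0.5338 0.2199 0.2573] yaw(y) 0.08304373365751651 yz 0.029845054791706696 zaxis [ 0.0294  0.0061 -0.9995] F [ 0.135  -0.2459  0.3244] T [-0.0234 -0.1252 -0.041 ] w 0.09296686965347582
```

```bash
python3 -m crank '[[93,-4,-2,-8,0]]'; python3 -c "
from h import *
tool()";python3 -m crank '[[93,-4,-2,-8,0]]'; python3 -c "
from h import *
tool()"; python3 -m crank '[[93,0,0,0,0]]'; python3 -c "
from h import *
tool()"
```

```text
time_s: 9.85
position: [0.5302, 0.218, 0.2502]
tool_rot: [0.677, 0.736, 0.013, 0.009]
wrist_force: [0.0, -0.1, -0.8]
gripper_width: 0.0931
t 9.85 pos [0.5302 0.218  0.2502] yaw(y) 0.08301786727525184 yz 0.03230943136863697 zaxis [ 0.0318  0.0069 -0.9995] F [ 0.0425 -0.1318 -0.8314] T [-0.0475 -0.0686  0.0022] w 0.09311689752727531
time_s: 9.95
position: [0.5258, 0.2158, 0.2417]
tool_rot: [0.677, 0.736, 0.014, 0.01]
wrist_force: [-0.1, 0.4, 0.5]
gripper_width: 0.0931
t 9.95 pos [0.5258 0.2158 0.2417] yaw(y) 0.08303333566965647 yz 0.03284403292142337 zaxis [ 0.0324  0.0071 -0.9995] F [-0.1081  0.3691  0.4961] T [-0.0642 -0.1495 -0.0508] w 0.09308442107256953
time_s: 10.05
position: [0.5247, 0.2154, 0.2399]
tool_rot: [0.677, 0.736, 0.012, 0.009]
wrist_force: [0.5, 1.1, -1.4]
gripper_width: 0.0932
t 10.05 pos [0.5247 0.2154 0.2399] yaw(y) 0.0829846515570588 yz 0.029914372788727023 zaxis [ 0.0295  0.0061 -0.9995] F [ 0.5156  1.1401 -1.3711] T [-0.0434 -0.0685 -0.0297] w 0.09317096070290969
```

```bash
python3 -m crank '[[93,-40,-15,15,0],[93,0,0,0,0]]'; python3 -c "
from h import *
tool()"; python3 -m crank '[[93,40,15,15,0],[93,0,0,0,0]]'; python3 -c "
from h import *
tool()"
```

```text
time_s: 10.25
position: [0.4824, 0.1995, 0.2521]
tool_rot: [0.677, 0.736, 0.01, 0.007]
wrist_force: [0.3, -0.1, -0.3]
gripper_width: 0.0931
t 10.25 pos [0.4824 0.1995 0.2521] yaw(y) 0.08287227574925098 yz 0.023888959666222915 zaxis [ 0.0236  0.0043 -0.9997] F [ 0.2531 -0.0747 -0.3134] T [-0.0126 -0.083  -0.0152] w 0.09309709503647373
time_s: 10.45
position: [0.5221, 0.2143, 0.2664]
tool_rot: [0.677, 0.736, 0.008, 0.007]
wrist_force: [-0.7, -0.4, -0.7]
gripper_width: 0.0932
t 10.45 pos [0.5221 0.2143 0.2664] yaw(y) 0.08262702339911282 yz 0.021124245353752687 zaxis [ 0.0209  0.0034 -0.9998] F [-0.6803 -0.4039 -0.6807] T [-0.0668 -0.0257  0.0182] w 0.09324521685996857
```

```bash
python3 -m crank '[[93,-40,-15,20,0],[93,0,0,0,0],[93,40,15,20,0],[93,0,0,0,0]]'; python3 -c "
from h import *
tool()"; python3 -m crank '[[93,-40,-15,0,0],[93,0,0,0,0],[93,40,15,0,0],[93,0,0,0,0]]'; python3 -c "
from h import *
tool()"
```

```text
time_s: 10.85
position: [0.5207, 0.2138, 0.3029]
tool_rot: [0.677, 0.736, 0.005, 0.004]
wrist_force: [-0.4, -0.3, 0.7]
gripper_width: 0.0934
t 10.85 pos [0.5207 0.2138 0.3029] yaw(y) 0.08240903608957435 yz 0.012621727484304337 zaxis [ 0.0126  0.0008 -0.9999] F [-0.4478 -0.3115  0.6984] T [-0.0043 -0.0723  0.0186] w 0.09338783786711942
time_s: 11.25
position: [0.5195, 0.2133, 0.2983]
tool_rot: [0.677, 0.736, 0.002, 0.003]
wrist_force: [-1.6, -0.0, -0.8]
gripper_width: 0.093
t 11.25 pos [0.5195 0.2133 0.2983] yaw(y) 0.08228915784648129 yz 0.005804327762465246 zaxis [ 0.0059 -0.0013 -1.    ] F [-1.5654 -0.0049 -0.789 ] T [-0.0667 -0.1094  0.0357] w 0.09296445513283756
```

```bash
python3 -m crank '[[93,4,1,-15,0.003],[93,3,1,-15,0],[93,0,0,-15,0],[93,0,0,-12,0],[93,0,0,-8,0]]'; python3 -c "
from h import *
tool()"
```

```text
time_s: 11.75
position: [0.526, 0.215, 0.2255]
tool_rot: [0.676, 0.737, 0.0, 0.002]
wrist_force: [-0.7, -0.7, -0.7]
gripper_width: 0.0929
t 11.75 pos [0.526  0.215  0.2255] yaw(y) 0.0859574013440939 yz 0.0027422047856259166 zaxis [ 0.003  -0.0023 -1.    ] F [-0.7226 -0.716  -0.685 ] T [-0.0549 -0.1277 -0.0905] w 0.09288320948631545
```

```bash
python3 -m crank '[[93,0,0,-7,0],[93,0,0,-6,0],[93,0,0,-4,0],[93,0,0,-2,0],[93,0,0,0,0]]'; python3 -c "
from h import *
tool()"
```

```text
time_s: 12.25
position: [0.5257, 0.2149, 0.204]
tool_rot: [0.676, 0.737, -0.0, 0.002]
wrist_force: [-1.0, -0.9, 0.8]
gripper_width: 0.093
t 12.25 pos [0.5257 0.2149 0.204 ] yaw(y) 0.08595970107113886 yz 0.0018157764674900808 zaxis [ 0.002  -0.0026 -1.    ] F [-0.9574 -0.9027  0.7671] T [-0.0935 -0.0512  0.0022] w 0.09299520394235232
```

```bash
python3 -m crank '[[60,0,0,2,0],[50,0,0,0,0],[44,0,0,0,0],[44,0,0,0,0],[44,0,0,0,0]]'; python3 -c "
from h import *
tool()"
```

```text
time_s: 12.75
position: [0.5262, 0.2151, 0.2075]
tool_rot: [0.676, 0.737, 0.001, 0.002]
wrist_force: [-0.1, -0.2, 0.1]
gripper_width: 0.0576
t 12.75 pos [0.5262 0.2151 0.2075] yaw(y) 0.08611638261219365 yz 0.004170446190111372 zaxis [ 0.0043 -0.0019 -1.    ] F [-0.119  -0.1738  0.0513] T [-0.0352 -0.0883  0.0187] w 0.05762951813707817
```

```bash
python3 -m crank '[[46,0,0,-1,0],[40,0,0,0,0],[34,0,0,0,0]]'; python3 -c "
from h import *
tool()";  python3 -m crank '[[26,0,0,0,0],[15,0,0,0,0],[15,0,0,0,0],[15,0,0,0,0]]'; python3 -c "
from h import *
tool()
c=cam('side');cv2.imwrite('pics/s7.png',cv2.resize(c['img'][180:330,200:400,::-1],None,fx=4,fy=4,interpolation=cv2.INTER_CUBIC))"
```

```text
time_s: 13.05
position: [0.5272, 0.2153, 0.2079]
tool_rot: [0.676, 0.737, 0.002, 0.003]
wrist_force: [1.9, -0.9, 11.0]
gripper_width: 0.0369
t 13.05 pos [0.5272 0.2153 0.2079] yaw(y) 0.0860719174284972 yz 0.0077001471586575655 zaxis [ 0.0078 -0.0009 -1.    ] F [ 1.9339 -0.9212 10.9695] T [-0.1606 -0.4043  0.0132] w 0.03693794166914303
time_s: 13.45
position: [0.5281, 0.2155, 0.2093]
tool_rot: [0.676, 0.737, 0.004, 0.004]
wrist_force: [0.0, -0.7, 0.9]
gripper_width: 0.0253
t 13.45 pos [0.5281 0.2155 0.2093] yaw(y) 0.0860501029307828 yz 0.010956497883506092 zaxis [ 0.011  -0.0001 -0.9999] F [ 0.0429 -0.6594  0.8802] T [-0.0416 -0.1591 -0.0264] w 0.02533204834645531
```

View pics/s7.png

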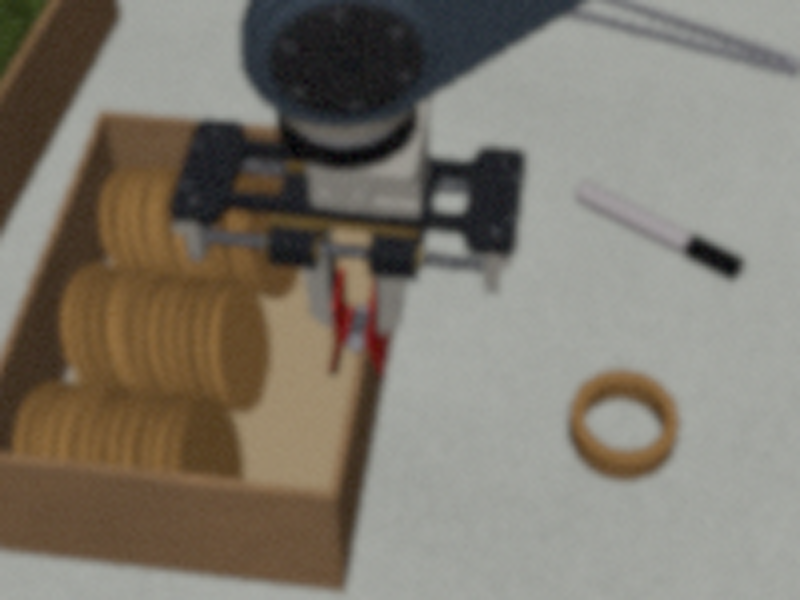

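The clip is squeezed to its stop (width 25.3 mm) with its jaws open either side of the rim. Lifting straight up.

```bash
python3 -m crank '[[10,0,0,8,0],[10,0,0,12,0],[10,0,0,15,0],[10,0,0,20,0],[10,0,0,20,0]]'; python3 -m crank '[[10,0,0,30,0],[10,0,0,25,0],[10,0,0,10,0],[10,0,0,0,0]]'; python3 -c "
from h import *
tool()"
```

```text
time_s: 14.0
position: [0.5269, 0.2151, 0.2871]
tool_rot: [0.676, 0.737, 0.001, 0.003]
wrist_force: [0.5, -0.7, -0.3]
gripper_width: 0.025
time_s: 14.4
position: [0.5266, 0.2151, 0.3603]
tool_rot: [0.676, 0.737, 0.004, 0.004]
wrist_force: [-0.8, -0.6, -1.2]
gripper_width: 0.0252
t 14.4 pos [0.5266 0.2151 0.3603] yaw(y) 0.08617078348327173 yz 0.011684314578791322 zaxis [ 0.0117  0.0002 -0.9999] F [-0.7984 -0.6198 -1.204 ] T [-0.0509 -0.0842 -0.014 ] w 0.025165786317836565
```

```bash
python3 -m crank '[[10,3,-30,5,-0.02],[10,7,-45,0,-0.02],[10,7,-45,0,-0.02],[10,7,-45,0,-0.02],[10,7,-45,0,0]]'; python3 -m crank '[[10,7,-45,0,0],[10,7,-40,0,0],[10,7,-30,0,0],[10,4,-15,0,0],[10,0,0,0,0]]'; python3 -c "
from h import *
tool()
c=card('side');save(c,'s8')
cv2.imwrite('pics/s8c.png',cv2.resize(c['img'][60:210,230:430,::-1],None,fx=4,fy=4,interpolation=cv2.INTER_CUBIC))"
```

```text
time_s: 14.9
position: [0.5556, 0.0027, 0.3606]
tool_rot: [0.703, 0.711, 0.002, 0.002]
wrist_force: [0.3, 0.3, 0.0]
gripper_width: 0.0253
time_s: 15.4
position: [0.5794, -0.1372, 0.3542]
tool_rot: [0.705, 0.709, -0.0, -0.002]
wrist_force: [0.0, 0.9, -1.3]
gripper_width: 0.0254
t 15.4 pos [ 0.5794 -0.1372  0.3542] yaw(y) 0.005457719386305542 yz -0.002881220754751921 zaxis [-0.0029  0.0019 -1.    ] F [ 0.0236  0.8727 -1.2692] T [-0.0632 -0.0335  0.0403] w 0.02543954177720089
side card n 203 swivel -0.006788751395035062 tilt -0.002634433474007019 rms [0.0574 0.0281 0.0009] c [ 0.5856 -0.1612  0.1723] min [ 0.5823 -0.2426  0.1119] max [ 0.5908 -0.1125  0.3907]
```

View pics/s8c.png

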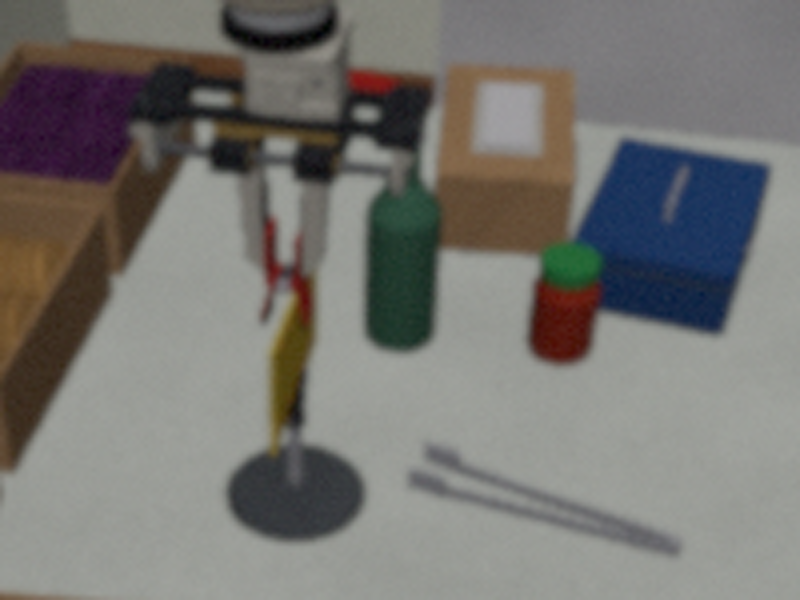

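```bash
cat >> h.py <<'E'
def clip(n):
    c=cam(n); o=bot.observe()['position']
    hsv=cv2.cvtColor(c['img'],cv2.COLOR_RGB2HSV)
    P=cloud(c,c['z_map']>0); v,u=np.nonzero(c['z_map']>0); H=hsv[v,u].astype(int)
    r=(abs(P[:,0]-o[0])<.035)&(abs(P[:,1]-o[1])<.035)&(P[:,2]>o[2]-.15)&(P[:,2]<o[2]-.04)&((H[:,0]<8)|(H[:,0]>172))&(H[:,1]>130)
    Q=P[r]; print(n,'red rel TCP',len(Q),Q.min(0)-o,Q.max(0)-o)
    for zz in np.arange(-.13,-.05,.01):
        q=Q[abs(Q[:,2]-o[2]-zz)<.005]-o
        if len(q): print(round(zz,3),len(q),'x',q[:,0].min(),q[:,0].max(),'y',q[:,1].min(),q[:,1].max())
    for m in imaging.mark_of('clip_center',n)[:2]:
        print('mark',m['conf'],onz(c,*m['at'],o[2]-.094)-o, p3(c,*m['at'])-o)
    return c
E
python3 -c "
from h import *
clip('side')"
```

```text
side red rel TCP 47 [-0.0172 -0.009  -0.1189] [ 0.0119  0.0152 -0.053 ]
-0.12 2 x -0.01723146273541598 -0.017006249777433147 y -0.003438399422583338 -0.0023338881962855773
-0.11 11 x -0.017027410587990066 -0.013767067491974316 y -0.009049187535986325 0.014762601676076959
-0.1 5 x -0.014189813654253647 -0.012182470571395987 y -0.0034111337128910624 0.006154299186138218
-0.09 13 x -0.014551073235657186 0.007462676565016979 y -0.006579260897874889 0.015207004739212118
-0.08 7 x -0.012784993944644163 0.008288094209574659 y -0.0011766348086920952 0.014623223921782336
-0.07 3 x 0.008105514331317676 0.008601609132456778 y 0.008142824658113779 0.010385904727474318
-0.06 3 x 0.007565357899966152 0.011915322025010777 y -0.007285182133040274 0.01079724252389451
mark 0.61 [ 0.0019  0.0059 -0.094 ] [ 0.0007  0.0107 -0.0906]
```

```bash
python3 -m crank '[[10,2,-15,5,-0.005],[10,3,-20,0,0],[10,2,-14,0,0],[10,1,-6,0,0],[10,0,-2,0,0]]'; python3 -m crank '[[10,0,0,0,0]]'; python3 -c "
from h import *
tool()"
```

```text
time_s: 16.05
position: [0.5881, -0.1936, 0.3612]
tool_rot: [0.705, 0.709, 0.0, -0.001]
wrist_force: [0.0, 0.2, -1.3]
gripper_width: 0.0254
time_s: 16.15
position: [0.588, -0.1941, 0.3611]
tool_rot: [0.705, 0.709, 0.0, -0.001]
wrist_force: [0.7, 0.5, -0.1]
gripper_width: 0.0255
t 16.15 pos [ 0.588  -0.1941  0.3611] yaw(y) 0.006113408556029021 yz -0.0011342193656764278 zaxis [-0.0011  0.0018 -1.    ] F [ 0.6842  0.4748 -0.1228] T [-0.0599 -0.0872  0.0245] w 0.02553605859556009
```

```bash
python3 -c "
from h import *
c=clip('side');
cv2.imwrite('pics/s9.png',cv2.resize(c['img'][100:190,260:380,::-1],None,fx=6,fy=6,interpolation=cv2.INTER_CUBIC))
o=bot.observe()['position']
# overlay check: predicted points
pts=[[.588,-.195,.206],[.588,-.12,.206],[.588,-.27,.206]]+[[o[0]+dx,o[1],o[2]-.128] for dx in(-.012,.012)]+[list(o-[0,0,.094])]
print((proj(c,pts)-[260,100])*6)
card('side');clip('top');card('top')"
```

```text
side red rel TCP 30 [-0.0156 -0.0044 -0.1097] [ 0.0114  0.0176 -0.0532]
-0.11 3 x -0.015590418362878444 -0.01457901329742195 y 0.0043772491151456705 0.008941406599132062
-0.1 4 x -0.014662045755084563 -0.013171300912786843 y -0.0019386940987402013 0.013327689250185654
-0.09 10 x -0.014442177535068601 0.008240466778321354 y -0.004369023135011391 0.016224534927362394
-0.08 5 x -0.011583814387083669 0.008150853122651402 y 0.007658070848061721 0.01634057506436909
-0.07 4 x 0.0073762837544824045 0.009206603935481561 y 0.006975264466860948 0.014877352517373349
mark 0.51 [ 0.0086 -0.0089 -0.094 ] [ 0.0065 -0.0008 -0.0888]
[[257.0397 199.9818]
 [222.3391 286.7531]
 [288.7309 120.7356]
 [278.9529 159.0378]
 [232.1573 153.3593]
 [254.4327  97.0222]]
side card n 245 swivel -0.007033942328497834 tilt 0.007674919497380605 rms [0.052  0.0353 0.0008] c [ 0.5854 -0.1748  0.1736] min [ 0.5789 -0.2429  0.1084] max [ 0.588  -0.1179  0.4597]Traceback (most recent call last):
  File "<string>", line 9, in <module>
    card('side');clip('top');card('top')
                 ~~~~^^^^^^^
  File "h.py", line 36, in clip
    Q=P[r]; print(n,'red rel TCP',len(Q),Q.min(0)-o,Q.max(0)-o)
                                         ~~~~~^^^
    return umr_minimum(a, axis, None, out, keepdims, initial, where)
ValueError: zero-size array to reduction operation minimum which has no identity
```

View pics/s9.png

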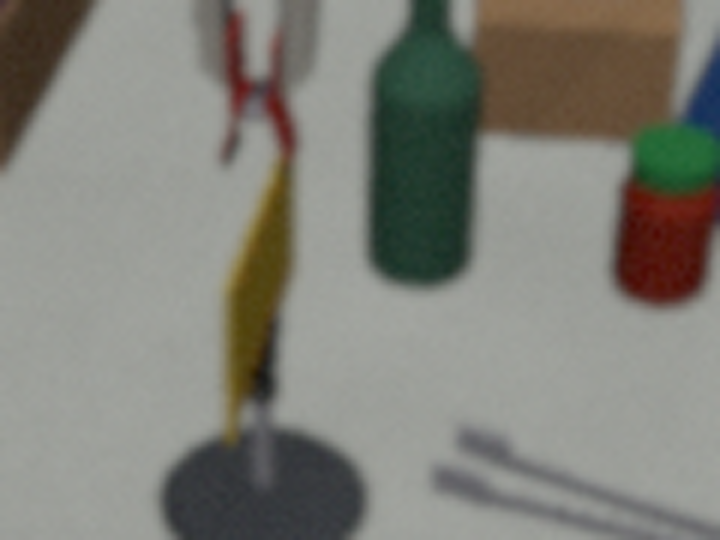

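```bash
python3 -c "
from h import *
c=cam('side'); save(c,'s10'); hsv=cv2.cvtColor(c['img'],cv2.COLOR_RGB2HSV).astype(int)
y=(hsv[...,0]>15)&(hsv[...,0]<38)&(hsv[...,1]>110)
for r in range(124,176,3):
    cols=np.nonzero(y[r,285:320])[0]+285
    print(r,cols.min() if len(cols) else '',cols.max() if len(cols) else '')
for x in (.584,.586,.588,.590):
    print(x,proj(c,[[x,-.12,.106],[x,-.12,.206],[x,-.27,.206],[x,-.27,.106]]).round(1).tolist())
print(proj(c,[[.588,-.195,.02],[.588,-.195,.09]]))
" ; python3 - <<'E'
import cv2
a=cv2.imread('pics/s10.png')
cv2.imwrite('pics/s10c.png',cv2.resize(a[120:190,280:330],None,fx=8,fy=8,interpolation=cv2.INTER_NEAREST))
E
```

```text
124  
127  
130 305 307
133 304 307
136 303 307
139 301 307
142 300 307
145 299 307
148 298 306
151 298 305
154 298 304
157 298 304
160 298 303
163 298 302
166 299 299
169  
172 298 298
175  
0.584 [[299.1, 174.1], [298.4, 148.0], [309.3, 120.3], [309.4, 145.8]]
0.586 [[298.5, 174.0], [297.7, 147.9], [308.7, 120.2], [308.9, 145.7]]
0.588 [[297.9, 174.0], [297.1, 147.8], [308.1, 120.1], [308.3, 145.7]]
0.59 [[297.3, 173.9], [296.4, 147.7], [307.5, 120.0], [307.7, 145.6]]
[[303.6696 179.1921]
 [303.378  163.0728]]
```

View pics/s10c.png

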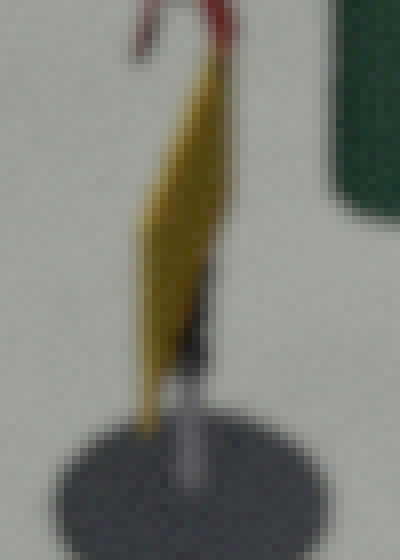

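The barrel and jaw tips project where expected, and the card and clip centres agree within about 2 mm. The tool is vertical and the card is still straight. Lowering gently.

```bash
python3 -m crank '[[10,0,0,-7,-0.006],[10,0,0,-8,0],[10,0,0,-7,0],[10,0,0,-4,0],[10,0,0,0,0]]'; python3 -c "
from h import *
tool()"
```

```text
time_s: 16.9
position: [0.5878, -0.1923, 0.3322]
tool_rot: [0.707, 0.708, 0.0, -0.002]
wrist_force: [0.4, -0.0, 0.2]
gripper_width: 0.025
t 16.9 pos [ 0.5878 -0.1923  0.3322] yaw(y) 0.001712198475606799 yz -0.0020684832802748392 zaxis [-0.0021  0.0023 -1.    ] F [ 0.4328 -0.0138  0.1739] T [ 0.0151 -0.0882  0.0058] w 0.025024863278840397
```

```bash
python3 -m crank '[[10,0,-2,-5,0],[10,0,-1,-4,0],[10,0,0,-3,0],[10,0,0,-1,0],[10,0,0,0,0]]'; python3 -c "
from h import *
tool()
c=card('side');save(c,'s11');cv2.imwrite('pics/s11c.png',cv2.resize(c['img'][110:180,275:335,::-1],None,fx=8,fy=8,interpolation=cv2.INTER_CUBIC))"
```

```text
time_s: 17.4
position: [0.5879, -0.1958, 0.3182]
tool_rot: [0.707, 0.708, 0.0, -0.001]
wrist_force: [0.6, -0.0, -0.6]
gripper_width: 0.0254
t 17.4 pos [ 0.5879 -0.1958  0.3182] yaw(y) 0.001531821204458972 yz -0.0017978974578805153 zaxis [-0.0018  0.0022 -1.    ] F [ 0.5651 -0.0149 -0.6356] T [-0.1041 -0.1019 -0.047 ] w 0.02541143706926782
side card n 217 swivel -0.006045432396966862 tilt 0.007438455943806996 rms [0.0361 0.0314 0.0006] c [ 0.5855 -0.169   0.1655] min [ 0.5828 -0.2451  0.1087] max [ 0.5881 -0.1175  0.3537]
```

View pics/s11c.png

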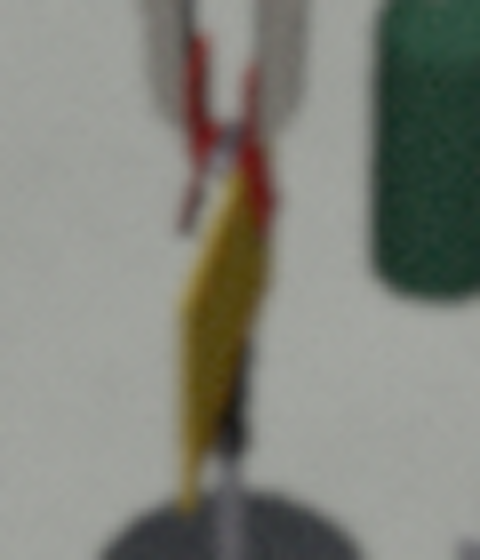

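The clip sits astride the card, with one jaw on each side. The jaw tips are about 16 mm below the top edge, and the card angles did not change during the lowering. I'll check that everything holds still, then hand in.

```bash
python3 -m crank '[[10,0,0,0,0],[10,0,0,0,0],[10,0,0,0,0]]'; python3 -c "
from h import *
tool();card('side');c=cam('side')
for t in ['tongs','tape_roll','marker','spice_jar','tea_cup','flask','crate']:
    r=imaging.regions_of(t,'side')
    if r: print(t,round(r[0]['conf'],2),r[0]['bbox'])
"
```

```text
time_s: 17.75
position: [0.588, -0.1958, 0.3188]
tool_rot: [0.707, 0.708, 0.0, -0.001]
wrist_force: [-0.8, -0.1, -0.4]
gripper_width: 0.0257
t 17.75 pos [ 0.588  -0.1958  0.3188] yaw(y) 0.0015769123011074076 yz -0.0009100108715597721 zaxis [-0.0009  0.0018 -1.    ] F [-0.8263 -0.0698 -0.4055] T [-0.0322 -0.0988  0.0195] w 0.025732685635059843
side card n 214 swivel -0.008397293780629202 tilt 0.007977812631773221 rms [0.0341 0.0308 0.0006] c [ 0.5855 -0.1687  0.1649] min [ 0.5829 -0.2415  0.1101] max [ 0.5884 -0.1188  0.3533]
tongs 0.91 [367.5, 183.4, 72.3, 30.4]
marker 0.85 [366.6, 240.2, 44.0, 21.9]
spice_jar 0.63 [372.6, 136.3, 20.7, 30.0]
tea_cup 0.85 [320.0, 387.6, 37.2, 24.9]
flask 0.95 [330.2, 124.8, 18.1, 46.7]
```

```bash
python3 -c "
from plant import bot
print(bot.finish_job())"
```

```text
the job is handed in; nothing more can be done
None
```

The yellow card is straight and upright. The red clip is held squeezed wide open astride the middle of its top edge, and the job was handed in at about 18 s.

**What I did:** I gripped the card over its hinge, which brought it upright, then turned it square and let go. Next I squeezed the clip to its stop, lifted it off the crate rim and lowered it over the card.

**Last checks:**
- **Card:** swivel measures about -0.008 rad and tilt about 0.008 rad, the same before and after lowering the clip. A clear view from the top camera earlier gave -0.003 and -0.004.
- **Clip:** the gripper reads 25.7 mm, which is the clip's stop. By calculation the jaw tips are about 15 mm below the card's top edge. The side picture shows one jaw on each side of the card and no sign of contact.
- **Bystanders:** the tongs, marker, spice jar, tea cup and flask are where they started in the side view. The network missed the tape roll and the crate in that last look, so those two are unconfirmed. Nothing in the path came near the tape roll.

**Disagreement:** the camera and arm positions differ by about 2 mm on how well the clip is centred front to back. That is well inside the roughly 10 mm gap at each jaw tip, so I left it. Wrist force is too noisy to rule out very light contact, so "not touching" rests on the picture and the unchanged card angles.

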